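# Snap the end cap onto the bearing housing

### The job

Push the loose square bearing housing along the steel plate until it sits square and flush in the corner of the two fences. Then take the black domed end cap, set it over the housing's round spigot and press straight down until it snaps fully home, with the housing still in its corner and the other things left where they are. Do not let go: finish while still pressing the cap down with a steady push of at least 10 N.

Things in the scene. Friction and masses are not known exactly. Their poses are not given: they have to be found in the camera images.
- corner (a point): inner corner where the two fences meet, on the upper face of the fixed plate (14 mm above the worktop). Fences: steel bars standing 24 mm above the plate; the far one lies at x > 0 (its face is the plane x = 0 of this point), the right one at y < 0 (face y = 0). z up. The housing is flush when its centre is at x -33, y +33 mm with its sides parallel to x and y
- corner_jig: fixed dark steel plate, 170 x 170 x 14 mm, with the two fences (bars 20 mm wide) along its far (+x) and right (-y) edges; origin at the centre of its underside, axes parallel to those of point corner
- housing: loose aluminium bearing housing on the plate, 0.42 kg: square foot 66 x 66 x 30 mm and on its centre a round spigot 44 mm in diameter, 20 mm high, top chamfered to 36 mm. Origin at the centre of the underside, x and y parallel to the sides, z up. Starts 3 to 9 cm from its corner, turned up to 0.3 rad. Four sprung steel noses stand 4 mm out of the spigot's side, 9 mm above the foot
- spigot_top (a point): centre of the spigot's flat top, on the housing's axis, 50 mm above the housing's underside; axes as those of the housing
- cap: loose black end cap, 0.06 kg: skirt 60 mm in diameter, 22.5 mm high, open below; on it a dome 36 mm in diameter, 26 mm high. Origin at the centre of the lower rim, z up; stands on the worktop rim down. A bead in the rim (inner diameter 48 mm) must pass the noses: the push peaks at 10 to 15 N, the rim some 8 to 12 mm above the foot, then drops to nothing; home, the rim is 0.5 mm off the foot
- cap_dome (a point): centre of the cap's dome (on the axis, half-way up the dome), 35.5 mm above the cap's lower rim: the place to hold the cap. It is 16 mm above point spigot_top when the cap is home; from then on it is rigid and further push goes through to the plate
- bearing_1: steel ball bearing lying flat, 47 mm in diameter, 14 mm high, between the cap and the plate; a bystander; origin at the centre of its underside
- axle_spacer: grey tube standing upright, 25 mm in diameter, 62 mm high, beyond and left of the cap; a bystander; origin at the centre of its underside
- drift_punch: loose steel drift lying beyond the cap, 25 x 205 x 25 mm, long along its y; a bystander to leave alone; origin at the centre of its underside
- abrasive_roll_1: loose roll of brown abrasive lying on its side nearer the robot than the cap, 22 x 50 x 22 mm, long along its y; a bystander to leave alone; origin at the centre of its underside
Mind the look-alikes: they are no part of the job. Of the things that look like the housing, the smaller one is meant.

How it is judged (in metres and radians):
On the way, in this order (a step that is already met when the one before it is completed fails the run):
1. the housing sits square and flush in the corner of the fences (x of housing in the frame of corner above -0.0355 m and y of housing in the frame of corner below 0.0355 m and z of housing in the frame of corner below 0.003 m and angle between the x axis of housing and the x axis of corner, either way round below 0.04 rad), for 0.2 s.
2. the cap has snapped home on the spigot (z of cap_dome in the frame of spigot_top below 0.0175 m and horizontal distance between cap_dome and spigot_top below 0.004 m and angle between the z axis of cap and the z axis of housing, either way round below 0.06 rad), for 0.2 s.
At the end, for the whole second after the job is handed in: Cap home on the spigot (within 1.5 mm of down, upright to 0.06 rad, centred to 4 mm), housing on the plate within 3.5 mm of both fences and square to 0.05 rad, and the robot still pressing: the housing bears on the jig with over 13 N, some 5 N of it being the parts' weight (all of step 2 and x of housing in the frame of corner above -0.0365 m and y of housing in the frame of corner below 0.0365 m and z of housing in the frame of corner below 0.003 m and angle between the x axis of housing and the x axis of corner, either way round below 0.05 rad and contact force between housing and corner_jig above 13 N); the arm keeps its last pose, push and grip.
It fails at once if the drift or the abrasive roll is pushed more than 3 cm away (distance of any of drift_punch, abrasive_roll_1 from where it was at the start of the episode above 0.03 m).
It also fails if it takes over 72 s, if anything falls off the work surface, if the arm or the gripper's body presses on something with over 40 N, if the wrist force passes 120 N, or if a joint passes its speed limit or range.

### The arm

A 7-joint arm with a two-finger parallel gripper is mounted at the origin on the work surface; the furniture and walls round the work are solid. World frame = base frame: x ahead of the robot, y to its left, z up, the work surface at z = 0. Lengths are in mm, angles in rad, forces in N, time in s.
With the tool pointing down it reaches from about 425 to 1025 mm from the base axis. Payload 3.6 kg.
Tool frame: the origin (TCP) lies at the very end of the fingers, on their centre line; the grasp point (between the pads) lies manip.hold_point_z behind it (manip.hold_point_z is the distance from the TCP to the grasp point, in mm); z points along the fingers, x is the direction in which the jaws open and shut, and the axes are right-handed (so a half turn about z gives the same grasp; the last joint's range is limited). The gripper opens to 85 mm and grips with 20 to 120 N. Pads are 22 mm wide; open, the fingers measure 114 mm over their backs; the gripper's body (76 mm by 85 mm) begins 54 mm behind the grasp point. The pads swing forward as they close: fully open they stand 13 mm farther back than shut.
Start: joints at [-1.228, 0.591, 0.048, 1.609, -0.033, 0.943, -0.034], TCP at [306.044, 657.242, 231.302] pointing down, gripper open.
Joint ranges: [-2.69, 2.69], [-0.47, 2.24], [-1.27, 1.36], [0.19, 2.51], [-1.53, 4.68], [0.08, 2.07], [-3.09, 3.09]. Speed limits (rad/s): [2.57, 2.57, 3.14, 3.14, 3.14, 3.14, 3.14].

### API

Orientations are given as [roll, pitch, yaw] about the fixed x, y, z axes, in that order (R = Rz(yaw) Ry(pitch) Rx(roll)).
In Python, from cell import manip, vision gives the robot as it stands. The module is installed in compiled form; this text tells all that it offers.
- The arm moves only by the tool drive_tool, never from a script. Its argument "targets" is a list that holds one entry, the list of rows, each a list of 5 numbers: the shift along the tool's x, y, z in mm, then the turn about the tool's z in degrees, then the closure, from -1 (fully open) to 1 (shut). In form: [[[tx, ty, tz, twist, grip], ...]]. A call has 1 to 20 rows; each row is the pose to reach, as a shift and turn from the pose commanded when the call began, along the tool's axes at that moment; what a row does not reach only later rows make up. A row lasts 1/8 s, in which the tool goes at most 62.5 mm and 10.7 degrees, less where a joint would pass 70% of its speed; a pose out of reach is approached as far as the arm can. A call with a gripper value outside its range is refused whole. The fingers move at their own pace and stop on an object; "newtons" is the grip in N (left out, the last holds). Time passes only in rows, so rows that repeat a pose let the fingers close. It gives the time, the measured TCP pose, the force and the opening at its end, in the units of the state.
- manip.observe(): the state, without advancing time (a new reading comes with each control period).
- vision.capture(name): name is "side" or "top" or "wrist"; returns a dict with "frame" (400x640x3 uint8, red, green, blue), "K" (3x3 intrinsics, pixels), "rvec" (rotation vector, rad) and "tvec" (3), from world to camera coordinates, as OpenCV has them. Camera axes: x right, y down, z forward; pixel columns grow to the right and rows downward; lengths in mm; the calibration is good to about 2 mm. A picture is of the moment at which its call begins. There is no depth.
- manip.close_job(): hands the job in, once; it reports no verdict.
The state is a dict: "time_s": time; "joint_pos": joint angles; "dq": joint speeds; "tau": joint torques, N m; "ee_pos": TCP position; "orientation": TCP orientation; "ft_force": force on the tool from outside, world axes, zero at the start; "wrist_torque": the same for the moment, N m; "opening": opening from 0.0 (shut) to 1.0 (fully open).
Only numpy, scipy, OpenCV 4.12 (cv2) and the standard library are available. Lean on these libraries where they do the work, as an engineer would, in place of code of your own. Each camera call takes 0.05 s, during which the arm holds its last target. There are 200 camera calls.

## Working session

There is one attempt and no reset: what is moved stays moved. The work goes in short steps, Python scripts to look and compute and a tool call to move; the robot and the scene stay as the last step left them, time stands still between calls to the robot, and variables do not carry over. Pictures are saved under pics/ and viewed, about 8 in all and at most 12, crops included, and the job is handed in when it is done.

Besides the shell and the picture viewer there is one more tool, called after ">>>" as name(argument=value, ...) on one line, values as JSON. drive_tool: Moves the arm, as the interface text tells. Its arguments: {"type":"object","properties":{"targets":{"type":"array"},"newtons":{"type":"number"}},"required":["targets"]}

```bash
mkdir -p pics; cat > h.py <<'E'
import numpy as np, cv2
from cell import manip, vision
def shot(cam,fn):
    c=vision.capture(cam); cv2.imwrite('pics/'+fn+'.png',c['frame'][:,:,::-1]); np.savez('pics/'+fn+'.npz',K=c['K'],r=c['rvec'],t=c['tvec']); return c
def pix(fn,u,v,z):
    d=np.load('pics/'+fn+'.npz'); R=cv2.Rodrigues(d['r'].reshape(3))[0]; t=d['t'].reshape(3)
    C=-R.T@t; q=R.T@np.linalg.solve(d['K'],[u,v,1.]); return C+q*(z-C[2])/q[2]
def proj(fn,p):
    d=np.load('pics/'+fn+'.npz'); return cv2.projectPoints(np.float64(p).reshape(-1,3),d['r'].reshape(3),d['t'].reshape(3),d['K'],None)[0].reshape(-1,2)
E
python3 - <<'E'
from h import *
print(manip.observe(), manip.hold_point_z)
shot('top','t0');shot('side','s0');shot('wrist','w0')
for f in('t0','s0','w0'):
    d=np.load('pics/'+f+'.npz');R=cv2.Rodrigues(d['r'].reshape(3))[0];print(f,d['K'][0,0],-R.T@d['t'].reshape(3),R.round(2).tolist())
E
```

```text
{'time_s': 0.0, 'joint_pos': array([-1.22851188,  0.59215932,  0.04829606,  1.60986497, -0.03331275,
        0.94268029, -0.03366738]), 'dq': array([ 0.0011683 , -0.00026682,  0.00216119, -0.00016025,  0.00131954,
       -0.00023452, -0.00059632]), 'tau': array([ 2.76607798e-04, -5.48694384e+01,  1.54663369e+00, -1.98121655e+01,
        9.43424937e-03,  8.69110896e-03,  1.91724627e-05]), 'ee_pos': array([305.67095951, 656.477692  , 230.0958843 ]), 'orientation': array([3.14147319e+00, 2.30389566e-03, 1.13511939e+00]), 'ft_force': array([-0.64864156,  0.14624165, -0.72569228]), 'wrist_torque': array([ 0.00030685,  0.02584924, -0.03620922]), 'opening': 0.999386184167686} 18.700000000000003
t0 477.66092903158517 [ 267.79422364   61.15152945 1180.76490022] [[0.02, -1.0, 0.01], [-0.98, -0.02, -0.19], [0.19, -0.01, -0.98]]
s0 487.52256560281586 [ 390.03466828 1175.26947631  780.98500143] [[-1.0, -0.09, -0.01], [-0.04, 0.51, -0.86], [0.08, -0.85, -0.52]]
w0 352.54036781479005 [229.96384419 690.73236633 372.53366606] [[0.42, 0.91, -0.0], [0.86, -0.4, 0.32], [0.29, -0.14, -0.95]]
```

View pics/t0.png

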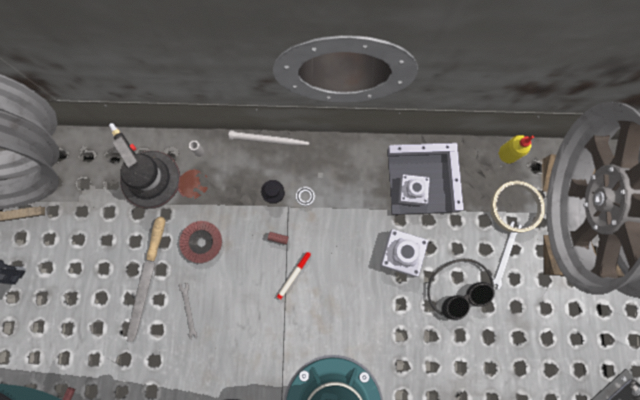

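View pics/s0.png

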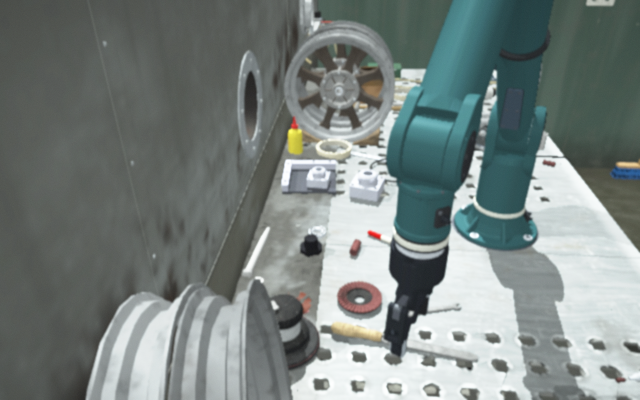

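Top view: small housing on the plate at (415,188), and a larger look-alike off the plate at (405,252). The black cap is at (273,191); other black things are at (150,175) and (455,305). Bearing (305,196), roll (275,238), drift (268,137), spacer (195,146). I'll check this choice in one close crop.

```bash
python3 - <<'E'
from h import *
i=cv2.imread('pics/t0.png')
a=cv2.resize(i[135:225,375:475],None,fx=6,fy=6,interpolation=cv2.INTER_CUBIC)
b=cv2.resize(i[135:225,250:282],None,fx=6,fy=6,interpolation=cv2.INTER_CUBIC)
cv2.imwrite('pics/c0.png',np.hstack([b,a]))
for n,u,v,z in [('tcp',273,191,48),('bearing',305,196,14),('roll',275,238,22),('drift',268,137,25),('spig',415,188,64),('big',405,252,80)]: print(n,pix('t0',u,v,z).round())
print(proj('t0',manip.observe()['ee_pos']),proj('t0',[0,0,0]))
E
```

```text
tcp [499. 156.  48.]
bearing [495.  79.  14.]
roll [388. 149.  22.]
drift [642. 176.  25.]
spig [ 511. -184.   64.]
big [ 356. -155.   80.]
[[  6.56918667 262.73680722]] [[333.76818198 407.32747062]]
```

View pics/c0.png

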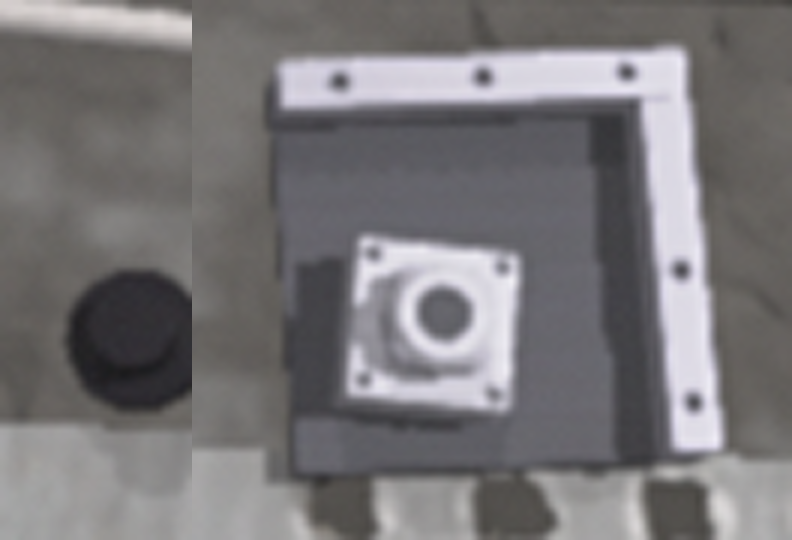

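The crop confirms the small housing lies on the dark plate with fences at top and right. Its foot corners are at about crop (358,236), (522,255), (510,412), (345,398). The cap's dome and skirt can be told apart at crop (130,335).

```bash
python3 - <<'E'
from h import *
g=lambda X,Y,z: pix('t0',375+(X-192)/6-.4,135+Y/6-.4,z)
b=lambda X,Y,z: pix('t0',250+X/6-.4,135+Y/6-.4,z)
c=g(641,99,38);l=g(282,109,38);n=g(672,450,38)
print('corner',c,'far dir',(l-c)[:2],np.arctan2(-(l-c)[0],(l-c)[1]),'right',(n-c)[:2],np.arctan2(-(n-c)[1],-(n-c)[0]))
print('outer plate corners', g(688,48,38),g(722,452,38),g(280,60,38))
f=[g(*p,44) for p in [(358,236),(522,255),(510,412),(345,398)]]
print(np.array(f).round(1),np.mean(f,0)); 
for i in range(4): d=f[(i+1)%4]-f[i]; print(np.hypot(*d[:2]),np.degrees(np.arctan2(d[1],d[0])))
print('spig',g(443,313,64)); print('cap dome',b(131,328,48.5),'rim',b(135,342,22))
E
```

```text
corner [ 612.38550916 -277.98206699   38.        ] far dir [ -7.97876453 149.36501694] 0.053367171279916546 right [-147.53751734   -7.74808607] 0.05246784053938217
outer plate corners [ 634.95985556 -298.36116664   38.        ] [ 464.49604493 -306.03626964   38.        ] [ 625.52904406 -127.96658054   38.        ]
[[ 549.5 -158.3   44. ]
 [ 543.2 -225.3   44. ]
 [ 477.9 -218.8   44. ]
 [ 482.1 -152.1   44. ]] [ 513.15889053 -188.60141465   44.        ]
67.30534660877002 -95.43152015898059
65.62399666392972 174.33405720546799
66.84635132637459 86.40202341481536
67.76262990658711 -5.241507216849404
spig [ 513.75342482 -187.99590048   64.        ]
cap dome [502.64431581 160.24940695  48.5       ] rim [502.28735963 160.69156842  22.        ]
```

```bash
cat >> h.py <<'E'
def rel(pts):
    "world x,y,z,yaw -> tool-frame shift and twist from the present pose"
    s=manip.observe(); from scipy.spatial.transform import Rotation as Ro
    R=Ro.from_euler('xyz',s['orientation']).as_matrix(); y0=s['orientation'][2]
    print('t',round(s['time_s'],2),'pos',s['ee_pos'].round(1),'rpy',s['orientation'].round(3),'F',s['ft_force'].round(1),'q',s['joint_pos'].round(2))
    for p in pts:
        d=R.T@(np.array(p[:3])-s['ee_pos']); tw=-np.degrees((p[3]-y0+np.pi)%(2*np.pi)-np.pi)
        print(p,'->',d.round(1),round(tw,1))
E
python3 - <<'E'
from h import *
rel([(480,150,230,.3),(450,-190,200,-.5),(450,-190,200,-1.518)])
E
```

```text
t 0.15 pos [305.8 656.7 230.4] rpy [3.141e+00 2.000e-03 1.135e+00] F [-0.1  0.4  0.3] q [-1.23  0.59  0.05  1.61 -0.03  0.94 -0.03]
(480, 150, 230, 0.3) -> [-385.8  371.8    1.1] 47.8
(450, -190, 200, -0.5) -> [-706.6  488.1   31.7] 93.7
(450, -190, 200, -1.518) -> [-706.6  488.1   31.7] 152.0
```

>>> drive_tool(targets=[[[-386,372,0,48,0.3],[-386,372,0,48,0.3],[-386,372,0,48,0.3],[-386,372,0,48,0.3],[-386,372,0,48,0.3],[-386,372,0,48,0.3],[-386,372,0,48,0.3],[-386,372,0,48,0.3],[-386,372,0,48,0.3],[-706,488,30,152,0.3],[-706,488,30,152,0.3],[-706,488,30,152,0.3],[-706,488,30,152,0.3],[-706,488,30,152,0.3],[-706,488,30,152,0.3],[-706,488,30,152,0.3],[-706,488,30,152,0.3],[-706,488,30,152,0.3],[-706,488,30,152,0.3],[-706,488,30,152,0.3]]])

```text
time_s: 2.65
ee_pos: [450.4, -188.5, 201.1]
orientation: [3.141, -0.0, -1.516]
ft_force: [-0.1, -0.4, 0.2]
opening: 0.349
```

```bash
python3 - <<'E'
from h import *
shot('wrist','w1')
rel([(450,-191,200,-1.518),(450,-191,28,-1.518)])
f=lambda p:proj('w1',p).round().tolist()
print(f([612.4,-278,38]),f([513.4,-188.3,64]),f([450,-191,14]))
E
```

```text
t 2.7 pos [ 450.4 -188.6  201.2] rpy [ 3.141 -0.    -1.515] F [ 0.6 -0.4  1.2] q [-0.33  0.46  0.86  2.18 -0.54  0.72 -0.62]
(450, -191, 200, -1.518) -> [2.4 0.5 1.2] 0.2
(450, -191, 28, -1.518) -> [  2.4   0.4 173.2] 0.2
[[451.0, -28.0]] [[324.0, 104.0]] [[323.0, 169.0]]
```

View pics/w1.png

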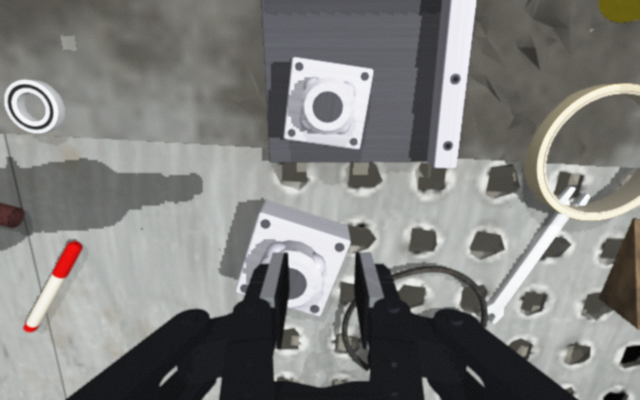

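```bash
python3 - <<'E'
from h import *
for u,v in((265,200),(348,230),(295,285)):
  for z in(45,80): print(u,v,z,pix('w1',u,v,z).round())
for u,v in((292,57),(373,68),(358,149),(285,138)): print(pix('w1',u,v,44).round(1))
print(pix('w1',328,107,64).round(1))
E
```

```text
265 200 45 [ 426. -140.   45.]
265 200 80 [ 439. -145.   80.]
348 230 45 [ 401. -217.   45.]
348 230 80 [ 416. -213.   80.]
295 285 45 [ 340. -170.   45.]
295 285 80 [ 363. -171.   80.]
[ 546.6 -160.9   44. ]
[ 541.9 -225.6   44. ]
[ 476.4 -219.3   44. ]
[ 482.5 -156.7   44. ]
[ 511.4 -191.2   64. ]
```

>>> drive_tool(targets=[[[4.5,-2.5,0,0.2,0.3],[4.5,-2.5,60,0.2,0.3],[4.5,-2.5,115,0.2,0.3],[4.5,-2.5,150,0.2,0.3],[4.5,-2.5,172,0.2,0.3],[4.5,-2.5,172,0.2,0.3]]])

```text
time_s: 3.45
ee_pos: [452.7, -193.3, 28.2]
orientation: [3.14, 0.002, -1.522]
ft_force: [0.7, 0.8, 0.5]
opening: 0.351
```

>>> drive_tool(targets=[[[0,-6,0,0,0.3],[0,-12,0,0,0.3],[0,-16,0,0,0.3],[0,-20,0,0,0.3],[0,-24,0,0,0.3],[0,-28,0,0,0.3],[0,-32,0,0,0.3],[0,-36,0,0,0.3],[0,-40,0,0,0.3],[0,-44,0,0,0.3],[0,-48,0,0,0.3],[0,-52,0,0,0.3],[0,-56,0,0,0.3],[0,-60,0,0,0.3],[0,-64,0,0,0.3],[0,-67,0,0,0.3],[0,-70,0,0,0.3],[0,-70,0,0,0.3]]])

```text
time_s: 5.7
ee_pos: [523.9, -189.7, 29.4]
orientation: [-3.141, -0.0, -1.521]
ft_force: [-0.1, -0.2, 0.0]
opening: 0.351
```

```bash
python3 - <<'E'
from h import *
rel([(530.6,-189,28,-1.518)])
E
```

```text
t 5.7 pos [ 523.9 -189.7   29.4] rpy [-3.141 -0.    -1.521] F [-0.1 -0.2  0. ] q [-0.1   0.77  0.53  2.12 -0.87  0.48 -0.42]
(530.6, -189, 28, -1.518) -> [-0.3 -6.7  1.4] -0.2
```

>>> drive_tool(targets=[[[0,-2,0,0,0.3],[0,-4,0,0,0.3],[0,-6,0,0,0.3],[0,-7,0,0,0.3],[0,-8,0,0,0.3],[0,-9,0,0,0.3],[0,-9,0,0,0.3]]])

```text
time_s: 6.58
ee_pos: [530.6, -189.4, 29.3]
orientation: [3.14, 0.001, -1.522]
ft_force: [-6.3, -0.1, 4.3]
opening: 0.351
```

```bash
python3 - <<'E'
from h import *
rel([(530.6,-189,28,-1.518)])
shot('wrist','w2')
E
```

```text
t 6.58 pos [ 530.6 -189.4   29.3] rpy [ 3.140e+00  1.000e-03 -1.522e+00] F [-6.3 -0.1  4.3] q [-0.11  0.78  0.54  2.1  -0.86  0.49 -0.43]
(530.6, -189, 28, -1.518) -> [-0.4 -0.1  1.3] -0.2
```

View pics/w2.png

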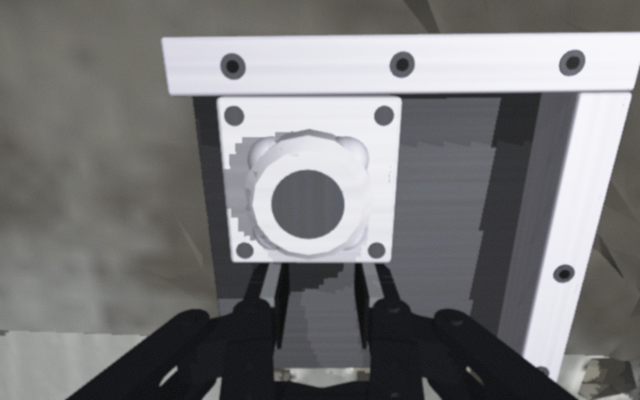

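```bash
python3 - <<'E'
from h import *
c,s=np.cos(.053),np.sin(.053); J=np.array([[c,-s],[s,c]])
p=pix('w2',308,204,64); print('spig',p, 'jig',J.T@(p[:2]-[612.4,-278]))
print('corner',pix('w2',577,94,38), pix('w2',168,95,38))
for u,v in((217,96),(402,96),(391,262),(232,262)): print(pix('w2',u,v,44).round(1))
o=np.array([612.4,-278])
rel([(515,-190,29.3,-1.52),(515,-190,100,-1.52)]+[(*(o+J@q),z,.053) for q,z in(((-34,149),100),((-34,149),28),((-33,77),28))])
E
```

```text
spig [ 573.44001298 -183.79465804   64.        ] jig [-33.91473458  96.13697426]
corner [ 611.18793793 -279.22640293   38.        ] [ 603.69475088 -130.80444677   38.        ]
[ 604.6 -150.3   44. ]
[ 607.7 -214.5   44. ]
[ 542.8 -218.    44. ]
[ 539.6 -153.3   44. ]
t 6.62 pos [ 530.6 -189.4   29.3] rpy [ 3.140e+00  1.000e-03 -1.522e+00] F [-6.2 -0.5  3.1] q [-0.11  0.78  0.54  2.1  -0.86  0.49 -0.43]
(515, -190, 29.3, -1.52) -> [-0.1 15.6  0.1] -0.1
(515, -190, 100, -1.52) -> [ -0.2  15.7 -70.6] -0.1
(np.float64(570.5544384158071), np.float64(-131.01037799999781), 100, 0.053) -> [-56.4 -42.7 -70.7] -90.2
(np.float64(570.5544384158071), np.float64(-131.01037799999781), 28, 0.053) -> [-56.3 -42.8   1.3] -90.2
(np.float64(575.3672479714469), np.float64(-202.8563024785731), 28, 0.053) -> [ 15.7 -44.1   1.2] -90.2
```

>>> drive_tool(targets=[[[0,16,0,0,0.3],[0,16,-40,0,0.4],[0,16,-80,0,0.5],[-60,-43,-80,-45,0.5],[-60,-43,-80,-90.2,0.5],[-60,-43,-80,-90.2,0.5],[-60,-43,-80,-90.2,0.5],[-60,-43,-80,-90.2,0.5],[-60,-43,-80,-90.2,0.5],[-60,-43,-80,-90.2,0.5],[-60,-43,-80,-90.2,0.5],[-60,-43,-80,-90.2,0.5],[-60,-43,-80,-90.2,0.5],[-60,-43,-35,-90.2,0.5],[-60,-43,0,-90.2,0.5],[-60,-43,0,-90.2,0.5]]])

```text
time_s: 8.62
ee_pos: [570.3, -126.6, 27.3]
orientation: [-3.14, 0.004, 0.052]
ft_force: [-0.1, 0.9, -0.1]
opening: 0.25
```

```bash
python3 - <<'E'
from h import *
rel([(575.4,-202.9,28,.053)])
E
```

```text
t 8.62 pos [ 570.3 -126.6   27.3] rpy [-3.14   0.004  0.052] F [-0.1  0.9 -0.1] q [ 0.    0.73  0.2   2.05 -0.34  0.4   0.52]
(575.4, -202.9, 28, 0.053) -> [ 1.1 76.5 -0.8] -0.1
```

>>> drive_tool(targets=[[[0,8,0,0,0.5],[0,13,0,0,0.5],[0,17,0,0,0.5],[0,21,0,0,0.5],[0,25,0,0,0.5],[0,29,0,0,0.5],[0,33,0,0,0.5],[0,37,0,0,0.5],[0,41,0,0,0.5],[0.5,45,0,0,0.5],[0.5,49,0,0,0.5],[1,53,0,0,0.5],[1,57,0,0,0.5],[1,61,0,0,0.5],[1.5,65,0,0,0.5],[1.5,68,0,0,0.5],[2,71,0,0,0.5],[2,73,0,0,0.5],[2,74,0,0,0.5]]])

```text
time_s: 11.0
ee_pos: [577.4, -200.6, 29.2]
orientation: [-3.141, 0.001, 0.053]
ft_force: [-1.5, 4.5, 2.9]
opening: 0.249
```

>>> drive_tool(targets=[[[0,1,0,0,0.5],[0,2,0,0,0.5],[0,3,0,0,0.5],[0,4,0,0,0.5],[0,4.5,0,0,0.5],[0,4.5,0,0,0.5]]])

```text
time_s: 11.75
ee_pos: [577.6, -204.0, 29.2]
orientation: [-3.139, 0.002, 0.054]
ft_force: [-2.8, 6.5, 3.4]
opening: 0.249
```

```bash
python3 - <<'E'
from h import *
rel([(575.4,-202.9,28,.053)])
shot('wrist','w3')
E
```

```text
t 11.75 pos [ 577.6 -204.    29.2] rpy [-3.139e+00  2.000e-03  5.400e-02] F [-2.8  6.5  3.4] q [ 0.13  0.74  0.2   1.98 -0.31  0.45  0.61]
(575.4, -202.9, 28, 0.053) -> [-2.1 -1.2  1.2] 0.0
```

View pics/w3.png

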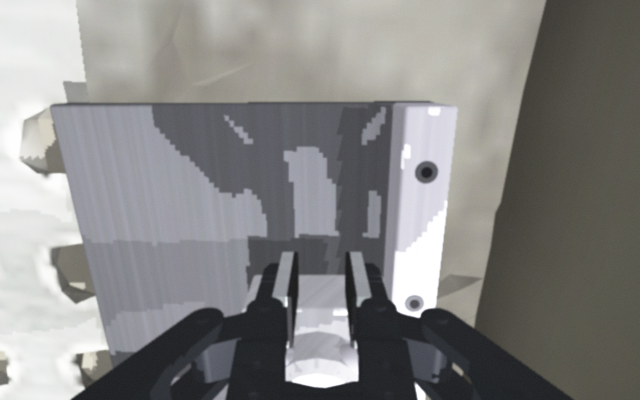

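>>> drive_tool(targets=[[[0,1,0,0,0.5],[0,2,0,0,0.5],[0,2,0,0,0.5]]])

```text
time_s: 12.18
ee_pos: [577.6, -204.0, 29.2]
orientation: [-3.137, 0.002, 0.055]
ft_force: [-2.2, 8.5, 4.5]
opening: 0.252
```

```bash
python3 - <<'E'
from h import *
shot('top','t3')
rel([(577,-190,29,.053),(577,-190,120,.053)])
i=cv2.imread('pics/t3.png')
cv2.imwrite('pics/c3.png',cv2.resize(i[130:230,380:480],None,fx=6,fy=6,interpolation=cv2.INTER_CUBIC))
E
```

```text
t 12.22 pos [ 577.6 -204.    29.2] rpy [-3.137e+00  2.000e-03  5.500e-02] F [-2.   8.5  5.1] q [ 0.13  0.74  0.19  1.98 -0.31  0.45  0.62]
(577, -190, 29, 0.053) -> [  0.2 -14.    0.3] 0.1
(577, -190, 120, 0.053) -> [ -0.  -14.5 -90.7] 0.1
```

>>> drive_tool(targets=[[[0,-15,0,0,0.5],[0,-15,-60,0,0.0],[0,-15,-120,0,-0.5],[0,-15,-170,0,-1],[0,35,-170,0,-1],[0,90,-170,0,-1],[0,90,-170,0,-1],[0,90,-170,0,-1]]])

```text
time_s: 13.22
ee_pos: [583.2, -298.2, 199.2]
orientation: [3.14, -0.001, 0.051]
ft_force: [0.1, 0.5, -0.7]
opening: 0.998
```

```bash
python3 - <<'E'
from h import *
shot('wrist','w4')
rel([(503,161,160,.3)])
E
```

```text
t 13.28 pos [ 583.4 -296.7  199. ] rpy [ 3.141 -0.     0.054] F [ 0.5 -0.5 -0.1] q [ 0.18  0.56  0.32  1.81 -0.23  0.81  0.67]
(503, 161, 160, 0.3) -> [ -55.9 -461.4   38.9] -14.1
```

View pics/w4.png

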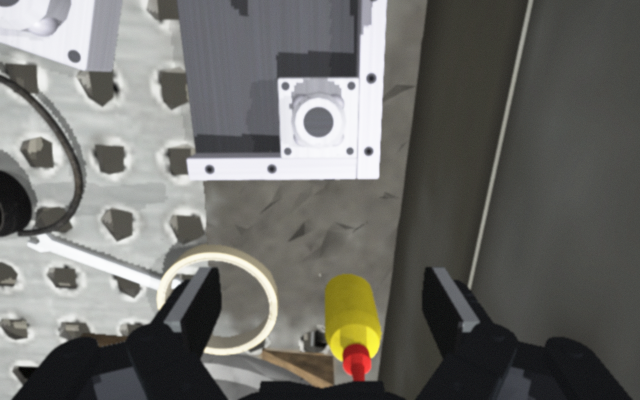

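>>> drive_tool(targets=[[[-56,-461,0,0,-1],[-56,-461,0,0,-1],[-56,-461,0,0,-1],[-56,-461,0,0,-1],[-56,-461,0,0,-1],[-56,-461,0,0,-1],[-56,-461,0,0,-1],[-56,-461,0,0,-1],[-56,-461,0,0,-1],[-56,-461,0,0,-1],[-56,-461,0,0,-1]]])

```text
time_s: 14.65
ee_pos: [503.0, 158.3, 199.4]
orientation: [3.141, -0.0, 0.05]
ft_force: [-0.2, -0.9, -0.2]
opening: 1.002
```

```bash
python3 - <<'E'
from h import *
c,s=np.cos(.053),np.sin(.053); J=np.array([[c,-s],[s,c]])
p=pix('w4',319.5,121,64);print('spig',p)
ft=np.array([pix('w4',u,v,44) for u,v in((278.5,79),(358.5,77.5),(358,157),(280,157.5))]); print(ft.round(1),ft.mean(0))
print('corner',pix('w4',358.5,157,38))
shot('wrist','w5')
rel([(502.5,160.5,24,.054)])
print(proj('w5',[[502.5,160.5,48.5],[502.5,160.5,22.5]]))
E
```

```text
spig [ 577.96689568 -247.59242143   64.        ]
[[ 543.6 -218.5   44. ]
 [ 607.4 -214.2   44. ]
 [ 612.4 -278.4   44. ]
 [ 545.7 -282.3   44. ]] [ 577.28109083 -248.35715629   44.        ]
corner [ 613.54489307 -279.67560073   38.        ]
t 14.7 pos [503.  158.3 199.4] rpy [ 3.141 -0.     0.05 ] F [-0.3 -0.5  0.2] q [-0.64  0.4   0.32  2.09 -0.2   0.67 -0.13]
(502.5, 160.5, 24, 0.054) -> [ -0.4  -2.3 175.4] -0.2
[[322.44715299 176.46118887]
 [322.37618589 169.12689754]]
```

View pics/w5.png

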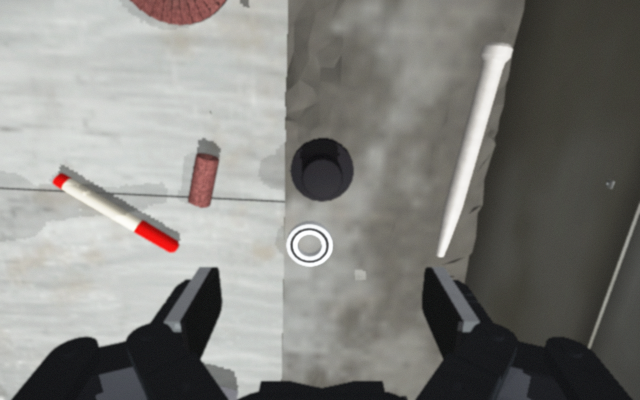

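Wrist view: cap dome at (323,176) and skirt at (322,169), against a predicted (322,176) and (322,169). The roll, bearing and drift are clear of the fingers. Next I descend and grip.

>>> drive_tool(targets=[[[-0.4,-2.3,60,0,-1],[-0.4,-2.3,115,0,-1],[-0.4,-2.3,155,0,-1],[-0.4,-2.3,175,0,-1],[-0.4,-2.3,175,0,-1],[-0.4,-2.3,175,0,1],[-0.4,-2.3,175,0,1],[-0.4,-2.3,175,0,1],[-0.4,-2.3,175,0,1],[-0.4,-2.3,175,0,1],[-0.4,-2.3,175,0,1],[-0.4,-2.3,175,0,1],[-0.4,-2.3,175,0,1]]], newtons=60)

```text
time_s: 16.32
ee_pos: [502.8, 162.6, 25.6]
orientation: [-3.141, -0.002, 0.053]
ft_force: [-0.4, -0.2, 6.5]
opening: 0.398
```

```bash
python3 - <<'E'
from h import *
rel([(577.8,-247.8,135,.054)])
E
```

```text
t 16.32 pos [502.8 162.6  25.6] rpy [-3.141e+00 -2.000e-03  5.300e-02] F [-0.4 -0.2  6.5] q [-0.51  0.69  0.16  2.17 -0.34  0.3  -0.01]
(577.8, -247.8, 135, 0.054) -> [  53.3  413.7 -109.6] -0.1
```

>>> drive_tool(targets=[[[0,0,-20,0,1],[0,0,-60,0,1],[0,0,-110,0,1],[0,0,-120,0,1],[53,411,-120,0,1],[53,411,-120,0,1],[53,411,-120,0,1],[53,411,-120,0,1],[53,411,-120,0,1],[53,411,-120,0,1],[53,411,-120,0,1],[53,411,-120,0,1],[53,411,-120,0,1],[53,411,-120,0,1],[53,411,-120,0,1]]])

```text
time_s: 18.2
ee_pos: [577.0, -243.4, 144.2]
orientation: [-3.141, 0.0, 0.055]
ft_force: [-0.4, -0.6, -0.1]
opening: 0.395
```

```bash
python3 - <<'E'
from h import *
rel([(577.8,-245.8,100,.054)])
shot('top','t6');shot('side','s6')
i=cv2.imread('pics/t6.png');j=cv2.imread('pics/s6.png')
a=cv2.resize(i[120:240,360:480],(480,480),interpolation=cv2.INTER_CUBIC);b=cv2.resize(j[90:210,260:340],(320,480),interpolation=cv2.INTER_CUBIC)
cv2.imwrite('pics/c6.png',np.hstack([a,b]))
E
```

```text
t 18.2 pos [ 577.  -243.4  144.2] rpy [-3.141  0.     0.055] F [-0.4 -0.6 -0.1] q [ 0.15  0.59  0.25  1.91 -0.23  0.67  0.6 ]
(577.8, -245.8, 100, 0.054) -> [ 0.7  2.4 44.2] 0.1
```

View pics/c6.png

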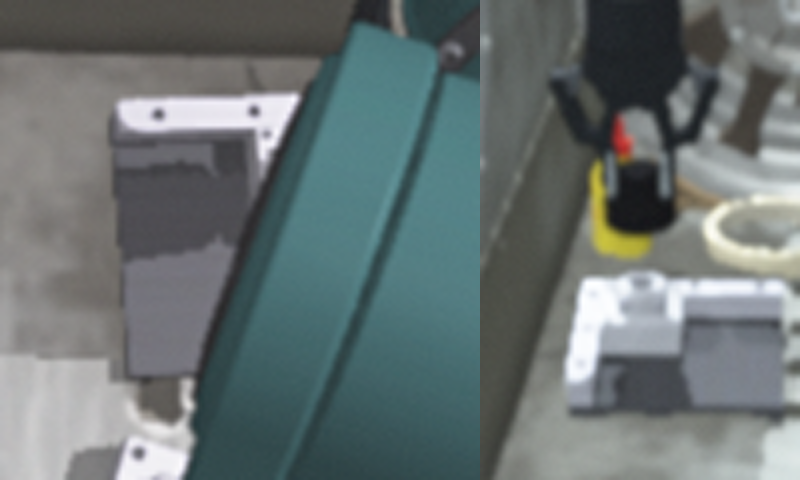

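Side crop: the cap is held upright above the spigot, and the housing is in its corner. Next I lower it.

>>> drive_tool(targets=[[[0.7,2.4,10,0,1],[0.7,2.4,25,0,1],[0.7,2.4,40,0,1],[0.7,2.4,45,0,1],[0.7,2.4,50,0,1],[0.7,2.4,54,0,1],[0.7,2.4,56,0,1],[0.7,2.4,58,0,1],[0.7,2.4,58,0,1]]], newtons=80)

```text
time_s: 19.42
ee_pos: [577.8, -247.6, 86.4]
orientation: [3.142, -0.0, 0.053]
ft_force: [1.3, 1.1, -0.3]
opening: 0.393
```

>>> drive_tool(targets=[[[0.5,-1.2,1,0,1],[0.5,-1.2,2,0,1],[0.5,-1.2,3,0,1],[0.5,-1.2,4,0,1],[0.5,-1.2,4,0,1]]])

```text
time_s: 20.05
ee_pos: [578.2, -245.4, 82.5]
orientation: [-3.14, 0.0, 0.053]
ft_force: [-1.1, 2.7, 3.9]
opening: 0.394
```

>>> drive_tool(targets=[[[0,-0.8,0,0,1],[0,-0.8,1,0,1],[0,-0.8,2,0,1],[0,-0.8,2,0,1]]])

```text
time_s: 20.55
ee_pos: [578.3, -245.6, 81.8]
orientation: [-3.141, -0.0, 0.053]
ft_force: [-2.3, 3.7, 11.7]
opening: 0.39
```

>>> drive_tool(targets=[[[0,0,1,0,1],[0,0,2,0,1],[0,0,3,0,1],[0,0,3,0,1]]])

```text
time_s: 21.05
ee_pos: [578.6, -245.6, 78.7]
orientation: [-3.141, -0.001, 0.053]
ft_force: [-2.7, 2.5, 9.4]
opening: 0.394
```

>>> drive_tool(targets=[[[0,0,1.5,0,1],[0,0,3,0,1],[0,0,4.5,0,1],[0,0,6,0,1],[0,0,7.5,0,1],[0,0,8.5,0,1],[0,0,8.5,0,1]]])

```text
time_s: 21.92
ee_pos: [577.6, -245.5, 70.3]
orientation: [-3.14, 0.001, 0.053]
ft_force: [-3.5, 2.4, 10.2]
opening: 0.394
```

>>> drive_tool(targets=[[[0,0,1,0,1],[0,0,2,0,1],[0,0,3,0,1],[0,0,3,0,1],[0,0,3,0,1]]])

```text
time_s: 22.55
ee_pos: [577.6, -245.5, 70.2]
orientation: [-3.14, 0.0, 0.052]
ft_force: [-7.1, 6.4, 27.9]
opening: 0.391
```

```bash
python3 - <<'E'
from h import *
rel([])
shot('side','s7'); rel([])
j=cv2.imread('pics/s7.png')
cv2.imwrite('pics/c7.png',cv2.resize(j[130:210,270:360],None,fx=7,fy=7,interpolation=cv2.INTER_CUBIC))
E
```

```text
t 22.55 pos [ 577.6 -245.5   70.2] rpy [-3.14   0.     0.052] F [-7.1  6.4 27.9] q [ 0.19  0.69  0.21  1.94 -0.26  0.54  0.63]
t 22.6 pos [ 577.6 -245.4   70.2] rpy [-3.14   0.     0.052] F [-8.4  6.4 28.5] q [ 0.19  0.69  0.21  1.94 -0.26  0.54  0.63]
```

View pics/c7.png

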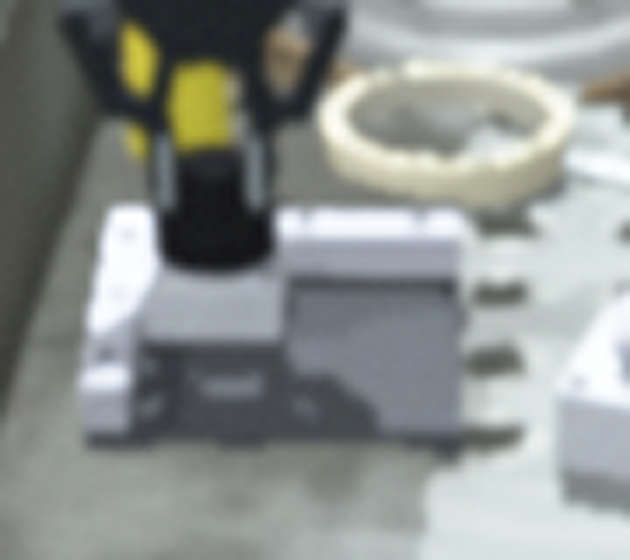

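The cap is seated on the foot and rigid at 28 N. The housing is in its corner, and the side load pushes it into both fences. Handing in.

```bash
python3 - <<'E'
from h import *
print(manip.close_job()); rel([])
E
```

```text
the job is handed in; nothing more can be done
None
the job is handed in; nothing more can be done
```

I pushed the small housing against the far fence and then the right fence. I then gripped the cap by its dome, set it over the spigot and pressed it home. The job was handed in at 22.6 s with the gripper still closed and pressing. No verdict was reported.

**Checks that agreed:**
- **Housing in the corner:** it stopped hard against both fences. The wrist picture showed it square and flush, with the spigot at about (578, -248), within 1 mm of the expected position.
- **Cap snap:** the push read about 12 N, with the rim about 12 mm above the foot, and then fell. The tool came to a rigid stop at a height of 70.2 mm, against 70.1 mm computed for fully home.
- **Final push:** 28 N down and steady. A side load of about 10 N was pushing the housing into the corner.
- **Other objects:** nothing I did came near the drift or the abrasive roll. I took no picture of them after the cap was lifted.

**Checks that were less certain:**
- **Tool position:** it was 1 to 2 mm off its commanded y during the cap moves. I corrected for this before the snap.
- **Cap centring:** no picture measured it once the cap was on. I judged it from the fit over the spigot and the side view.

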